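Close and lock the card punch

ROBOT

A 6-joint arm with a two-finger parallel gripper is mounted at the origin on the work surface. World frame = base frame: x ahead of the robot, y to its left, z up, the work surface at z = 0. Lengths are in mm, angles in rad, forces in N, time in s.
With the tool pointing down it reaches from about 350 to 925 mm from the base axis. Payload 6.4 kg.
Tool frame: the origin (TCP) lies at the very end of the fingers, on their centre line; the grasp point (between the pads) lies 19 mm behind it; z points along the fingers, y is the direction in which the jaws open and shut (so a half turn about z gives the same grasp; the last joint's range is limited). The gripper opens to 85 mm and grips with 20 to 120 N. Pads are 22 mm wide; open, the fingers measure 114 mm over their backs; the gripper's body (76 mm by 85 mm) begins 54 mm behind the grasp point. The pads swing forward as they close: fully open they stand 13 mm farther back than shut.
Start: joints at [-1.288, 0.245, 1.558, -0, 1.339, -0.174], TCP at [286.707, -583.364, 231.29] pointing down, gripper open.
Joint ranges: [-3.13, 3.13], [-1.02, 2.26], [0.13, 2.54], [-0.95, 4.09], [0.21, 2.88], [-2.74, 2.74]. Speed limits (rad/s): [2.57, 2.57, 3.14, 3.14, 3.14, 3.14].

INTERFACE

Orientations are given as a unit quaternion [w, x, y, z].
In Python, from plant import monitor, viewer, hand_in gives the robot as it stands.
- The arm moves only by the tool play_rows, never from a script. Its argument "commands" is one flat list of numbers, 7 for each row, row after row: the opening, from -1 (shut) to 1 (fully open), then the shift along the tool's x, y, z in cm, then the turn, a rotation vector about the tool's x, y, z in degrees. A call has 1 to 5 rows; each row is the pose to reach, as a shift and turn from the pose commanded when the call began, along the tool's axes at that moment; what a row does not reach only later rows make up. A row lasts 1/10 s, in which the tool goes at most 50 mm and 8.59 degrees, less where a joint would pass 70% of its speed; a pose out of reach is approached as far as the arm can. A call with a gripper value outside its range is refused whole. The fingers move at their own pace and stop on an object; the grip force is fixed at half the most. Time passes only in rows, so rows that repeat a pose let the fingers close. It gives the time, the measured TCP pose, the force and the opening at its end, in the units of the state.
- monitor.observe(): the state, without advancing time (a new reading comes with each control period).
- viewer.camera(name): name is "scene" or "top" or "wrist"; returns the picture (384x512x3 uint8, red, green, blue); there is no depth.
- viewer.camera_info(name): a dict with "K" (3x3 intrinsics, pixels), "origin" and "rotation" of the camera in the world. Camera axes: x right, y down, z forward; pixel columns grow to the right and rows downward; lengths in mm; the calibration is good to about 2 mm. A picture is of the moment at which its call begins: read the wrist's pose just before it. camera_info takes no time and is no camera call; for the wrist camera it gives the pose at the moment of the call.
- hand_in(): hands the job in, once; it reports no verdict.
The state is a dict: "clock": time; "qpos": joint angles; "qd": joint speeds; "tau": joint torques, N m; "position": TCP position; "ee_rot": TCP orientation; "contact_force": force on the tool from outside, world axes, zero at the start; "torque": the same for the moment, N m; "grip_width": opening from 0.0 (shut) to 1.0 (fully open).
Only numpy, scipy, OpenCV 4.12 (cv2) and the standard library are available. Lean on these libraries where they do the work, as an engineer would, in place of code of your own. Each camera call takes 0.05 s, during which the arm holds its last target.

TASK

Put the card punch on the craft table away safely: press its long black bar down at the middle, so that both ends go down evenly, until it is fully home. Then take the locking pin from its wooden rest, slide it through all three steel eyelets on the punch until its handle comes up against the outer eyelet, and let go of it. Leave the other things on the table where they are.

Things in the scene. Friction and masses are not known exactly. Their poses are not given: they have to be found in the camera images.
- punch: Heavy fixed card punch, grey base 175 x 220 x 40 mm. Origin on the table under its eyelets; x points to its back (the bar is on the -x side), y along the bar, z up; turned up to 0.25 rad. Two fixed upright steel plates (36 mm wide, 8 mm thick along y, tops at z = 138) at y = -40 and +40 mm have round 18 mm holes, the eyelets, axis along y, at x = 0, z = 120. Nothing on it is taller when home.
- press_arm (a joint): Hinge of the arm that carries the bar, axis along y at x = 50, z = 75 mm of the punch: 0 = fully down (home, against a stop; counts below 0.03 rad), grows upward; starts at 0.22 to 0.34. Friction holds it where it is left; moving it takes about 3 to 7 N at the bar. At y = 0 it carries the third eyelet plate (21 mm hole), in line with the two fixed ones only when home.
- press_bar (a joint): Sideways rock of the bar on the end of the arm: 0 = level, positive = its +y (left) end up. Spring centred, 5 N m/rad, so it leans when pressed off its middle (10 N, 30 mm off the middle: 0.06 rad). A lean over 0.05 rad (ends 10 mm apart in height) at any time spoils the job.
- bar_mid (a point): Middle of the top face of the long black press bar (200 mm long along the punch's y, 34 mm wide, 14 mm thick). Home, it is at x = -80, z = 82 mm in the punch frame; raised, it swings up on a 130 mm radius about the arm's hinge.
- bar_left (a point): Top of the bar 95 mm from its middle towards the punch's +y.
- bar_right (a point): Top of the bar 95 mm from its middle towards the punch's -y.
- eye_left (a point): Centre of the left (+y) fixed eyelet, on its outer face: y = +44, z = 120 mm in the punch frame.
- eye_right (a point): Centre of the right (-y) fixed eyelet, on its outer face: y = -44, z = 120 mm in the punch frame.
- pin: Locking pin, 90 g: steel shaft 12 mm thick, 120 mm long (last 12 mm tapered to 6 mm), and dark wooden handle 26 mm thick, 50 mm long. Origin on its axis at the shoulder between them; shaft towards its own -y, handle towards +y (handle centre at y = +25 mm). Lies level on the rest, axis 50 mm above the table, tip to the robot's right (-y) within 0.5 rad. May enter from either side.
- pin_tip (a point): Tip of the pin's shaft, 120 mm from the shoulder. The pin's centre of mass is about 27 mm from the shoulder towards the tip.
- rest: Fixed low wooden rest, 60 x 150 mm, with two notched supports 20 and 97 mm from the pin's shoulder along the shaft; open at the top (the notches are 16 mm wide, sides up to 56 mm above the table), the handle overhangs free. Its origin is on the table under the pin's shoulder; same axes as the pin. It stands left or right of the punch.
- tray: Fixed low wooden pencil tray, 100 x 170 x 30 mm, on the other side of the punch from the rest; bystander.
- mug: White mug, 82 mm wide, 92 mm tall; bystander.
- glasses_case: Grey glasses case, 60 x 155 x 36 mm; bystander.
- cards: Pile of blank cards, 80 x 110 x 28 mm; bystander.
- jar: White jar with a wooden lid, 72 mm wide, 100 mm tall; bystander.
- spool: Empty wooden spool, 60 mm wide, 74 mm tall; bystander.
- bowl: Wooden bowl, 130 mm wide, 50 mm tall; bystander.

How it is judged (in metres and radians):
On the way, in this order (a step that is already met when the one before it is completed fails the run):
1. the bar is pressed down level until the arm is home (value of joint each of press_arm, press_bar below 0.03 rad and value of joint press_bar above -0.03 rad), for 0.2 s.
2. the locking pin is through all three eyelets (all of step 1 and ((y of pin_tip in the frame of punch below -0.052 m and y of pin in the frame of punch between 0.035 and 0.064 m) or (y of pin_tip in the frame of punch above 0.052 m and y of pin in the frame of punch between -0.064 and -0.035 m)) and angle between the y axis of pin and the y axis of punch, either way round below 0.18 rad and x of pin_tip in the frame of punch between -0.014 and 0.014 m and z of pin_tip in the frame of punch between 0.106 and 0.134 m), for 0.2 s.
At the end, for the whole second after the job is handed in: Arm home (below 0.03 rad), bar level within 0.03 rad; pin through all three eyelets (within 0.18 rad of the punch's y, tip within 14 mm of their line), tip 8 mm or more beyond the far plate, handle shoulder within 20 mm of the near plate, released and at rest (all of step 2 and linear speed of pin below 0.02 m/s); the robot touches nothing.
It fails at once if the bar is pushed lopsided (rocked more than 0.05 rad) (value of joint press_bar above 0.05 rad or value of joint press_bar below -0.05 rad).
It fails at once if a bystander is moved more than 30 mm (distance of any of mug, glasses_case, cards, jar, spool, bowl from where it was at the start of the episode above 0.03 m).
It also fails if it takes over 64 s, if anything falls off the work surface, if the arm or the gripper's body presses on something with over 40 N, if the wrist force passes 120 N, or if a joint passes its speed limit or range.

## Working session

There is one attempt and no reset: what is moved stays moved. The work goes in short steps, Python scripts to look and compute and a tool call to move; the robot and the scene stay as the last step left them, time stands still between calls to the robot, and variables do not carry over. Pictures are saved under pics/ and viewed, and the job is handed in when it is done.

Besides the shell and the picture viewer there is one more tool, called after "Emit:" as name(argument=value, ...) on one line, values as JSON. play_rows: Moves the arm, as the interface text tells. Its arguments: {"type":"object","properties":{"commands":{"type":"array"}},"required":["commands"]}

```bash
mkdir -p pics; ls
python3 - <<'E'
from plant import monitor, viewer
import cv2
print(monitor.observe())
for n in ["scene","top","wrist"]:
    i=viewer.camera_info(n); print(n,i)
    im=viewer.camera(n); cv2.imwrite(f"pics/{n}0.png",cv2.cvtColor(im,cv2.COLOR_RGB2BGR))
E
```

```text
pics
{'clock': 0.0, 'qpos': array([-1.28810377e+00,  2.45809713e-01,  1.55900459e+00, -2.58030688e-05,
        1.33871603e+00, -1.74155838e-01]), 'qd': array([-4.18003379e-05, -4.67365199e-04,  4.12866431e-04, -1.06197503e-04,
       -1.27298443e-03,  5.79953318e-04]), 'tau': array([-1.45058589e-04, -4.29514325e+01, -3.26123178e+01, -1.42637264e-04,
        5.36599226e-03,  1.08091658e-06]), 'position': array([ 286.53808875, -582.81278273,  230.1881843 ]), 'ee_rot': array([-9.66732908e-04,  9.74023302e-01,  2.26445730e-01, -6.50858412e-05]), 'contact_force': array([0.72105637, 0.55058864, 0.52764241]), 'torque': array([-0.02386408, -0.0099314 ,  0.02853444]), 'grip_width': 0.9985274465074087}
scene {'K': array([[462.23818553,   0.        , 250.3538234 ],
       [  0.        , 462.23818553, 192.26271405],
       [  0.        ,   0.        ,   1.        ]]), 'origin': array([1114.70547271,  746.43567485, 1125.97636653]), 'rotation': array([-0.11594242,  0.27990775,  0.88987605, -0.34107127])}
top {'K': array([[386.99202216,   0.        , 249.05086382],
       [  0.        , 386.99202216, 190.14467278],
       [  0.        ,   0.        ,   1.        ]]), 'origin': array([ 437.0125728 ,  -10.52089491, 1150.04675395]), 'rotation': array([-0.03384527,  0.71589868, -0.69600506,  0.04382379])}
wrist {'K': array([[336.40005016,   0.        , 262.23315361],
       [  0.        , 336.40005016, 191.48093171],
       [  0.        ,   0.        ,   1.        ]]), 'origin': array([ 351.28894656, -551.93306911,  373.59769315]), 'rotation': array([ 0.1202181 ,  0.8403593 , -0.52320301, -0.07484962])}
```

View pics/top0.png

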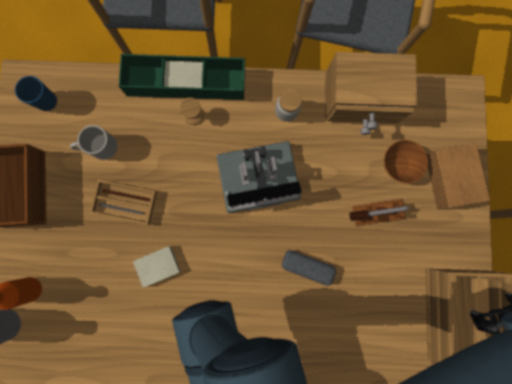

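View pics/scene0.png

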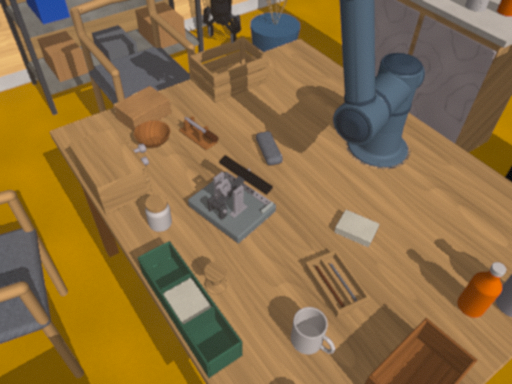

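View pics/wrist0.png

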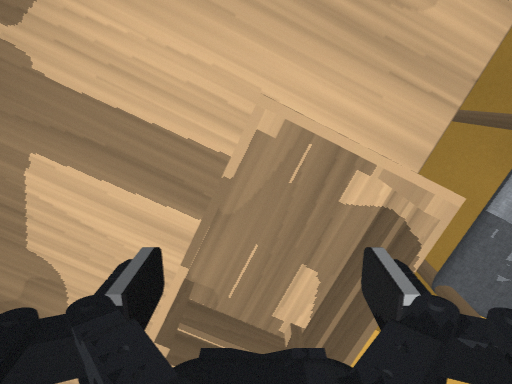

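```bash
cat > h.py <<'E'
import numpy as np, cv2
from scipy.spatial.transform import Rotation as R
from plant import monitor, viewer
def q2R(q): return R.from_quat([q[1],q[2],q[3],q[0]])
def ray(info,px):
    K=info["K"]; d=np.linalg.solve(K,[px[0],px[1],1.]); return np.array(info["origin"]),q2R(info["rotation"]).apply(d)
def onz(info,px,z):
    o,d=ray(info,px); return o+d*(z-o[2])/d[2]
def proj(info,P):
    P=np.atleast_2d(P); c=q2R(info["rotation"]).inv().apply(P-info["origin"]); uv=c@np.array(info["K"]).T
    return uv[:,:2]/uv[:,2:]
def tri(obs):
    A=np.zeros((3,3));b=np.zeros(3)
    for info,px in obs:
        o,d=ray(info,px);d=d/np.linalg.norm(d);M=np.eye(3)-np.outer(d,d);A+=M;b+=M@o
    p=np.linalg.solve(A,b)
    res=[np.linalg.norm(np.cross(p-ray(i,x)[0],ray(i,x)[1]/np.linalg.norm(ray(i,x)[1]))) for i,x in obs]
    return p,res
def shot(name,fn,crop=None,s=1):
    st=monitor.observe(); info=viewer.camera_info(name); im=cv2.cvtColor(viewer.camera(name),cv2.COLOR_RGB2BGR)
    cv2.imwrite(f"pics/{fn}.png",im)
    import pickle; pickle.dump((st,info),open(f"pics/{fn}.pkl","wb"))
    return im,info,st
def load(fn):
    import pickle; st,info=pickle.load(open(f"pics/{fn}.pkl","rb")); return info,st
def delta(p,Rt,pos,rot):
    "tool-frame shift cm and rotvec deg from pose (pos,rot) to (p,Rt)"
    return np.round(rot.inv().apply(np.array(p)-pos)/10,2), np.round((rot.inv()*Rt).as_rotvec(degrees=True),2)
E
python3 - <<'E'
from h import *
st=monitor.observe()
t=viewer.camera_info("top"); s=viewer.camera_info("scene"); w=viewer.camera_info("wrist")
print("R top",q2R(t["rotation"]).as_matrix().round(2))
print(q2R(st["ee_rot"]).as_matrix().round(3))
rt=q2R(st["ee_rot"]).inv()
print("cam in tool",rt.apply(w["origin"]-st["position"]),(rt*q2R(w["rotation"])).as_matrix().round(3))
for n,px,z in [("pin handle end",(352,215),50),("tip",(412,208),50),("punch bl",(227,211),40),("punch br",(300,200),40),("tl",(219,155),40),("tr",(290,143),40)]:
    print(n,onz(t,px,z).round())
im=cv2.imread("pics/top0.png")
cv2.imwrite("pics/topc.png",cv2.resize(im[130:230,200:430],None,fx=3.4,fy=3.4,interpolation=cv2.INTER_CUBIC))
im=cv2.imread("pics/scene0.png")
cv2.imwrite("pics/scenec.png",cv2.resize(im[105:245,160:290],None,fx=4.2,fy=4.2,interpolation=cv2.INTER_CUBIC))
E
```

```text
R top [[ 0.03 -0.99  0.11]
 [-1.   -0.03 -0.01]
 [ 0.02 -0.11 -0.99]]
[[ 0.897  0.441 -0.   ]
 [ 0.441 -0.897  0.001]
 [ 0.    -0.002 -1.   ]]
cam in tool [  71.78200227    0.54833883 -143.30949969] [[ 0.    -0.96  -0.281]
 [ 1.    -0.     0.002]
 [-0.002 -0.281  0.96 ]]
pin handle end [ 496. -320.   50.]
tip [ 521. -492.   50.]
punch bl [498.  37.  40.]
punch br [ 535. -172.   40.]
tl [660.  66.  40.]
tr [ 702. -141.   40.]
```

View pics/topc.png

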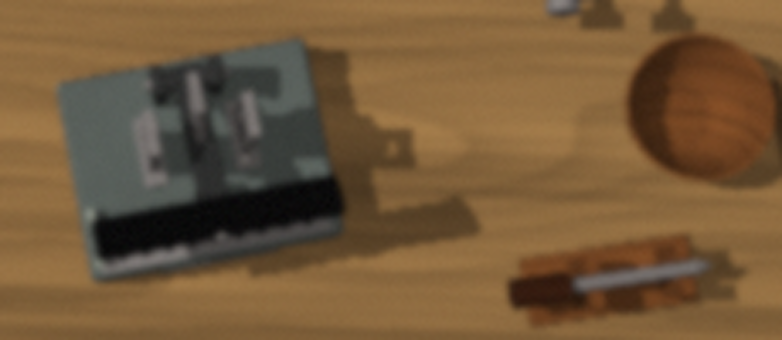

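View pics/scenec.png

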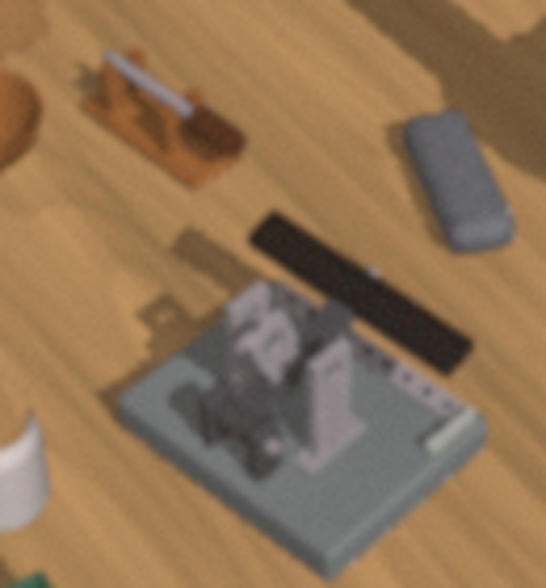

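Emit:
play_rows(commands=[1,5,-1.2,-0.4,0,0,-8,1,10,-2.4,-0.8,0,0,-16,1,15,-3.6,-1.2,0,0,-24,1,20,-4.8,-1.6,0,0,-32,1,25,-6,-2,0,0,-40])

```text
clock: 0.65
position: [479.7, -422.7, 250.6]
ee_rot: [-0.0, 0.836, 0.548, -0.0]
contact_force: [0.2, -0.8, -0.6]
grip_width: 1.0
```

Emit:
play_rows(commands=[1,0.5,0.5,0,0,0,-8,1,1,1,0,0,0,-16,1,1.5,1.5,0,0,0,-24,1,2,2,0,0,0,-32,1,2,2,0,0,0,-32])

```text
clock: 1.15
position: [505.3, -413.5, 250.2]
ee_rot: [-0.0, 0.655, 0.756, 0.0]
contact_force: [-0.8, -0.2, -1.5]
grip_width: 0.999
```

Run:
```python
from h import *
im,i,st=shot("wrist","w1"); print(st["position"],st["ee_rot"],np.abs(st["qd"]).max())
```

```text
[ 505.3447955  -413.49801632  250.18796713] [-3.74360255e-04  6.54657905e-01  7.55925176e-01  1.26337647e-04] 0.0945411127951917
```

View pics/w1.png

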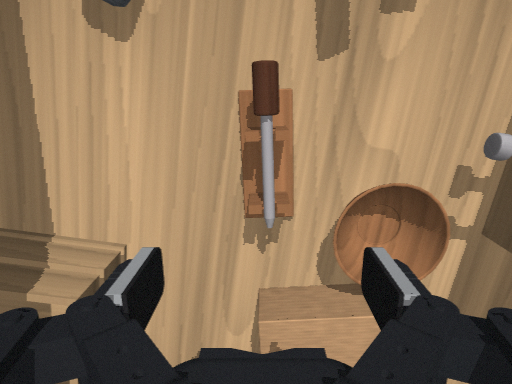

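Emit:
play_rows(commands=[1,4,2,0,0,0,0,1,8,4,0,0,0,0,1,9,5,0,0,0,0,1,9,5,0,0,0,0])

```text
clock: 1.6
position: [542.2, -316.7, 250.8]
ee_rot: [0.0, 0.655, 0.756, -0.0]
contact_force: [0.0, -0.9, -0.9]
grip_width: 0.999
```

Run:
```python
from h import *
im,i,st=shot("wrist","w2"); print(st["position"],st["ee_rot"],np.abs(st["qd"]).max())
```

```text
[ 542.18535007 -316.65804066  250.76470364] [ 1.04837759e-04  6.54658350e-01  7.55924881e-01 -8.68901406e-05] 0.04738648086308093
```

View pics/w2.png

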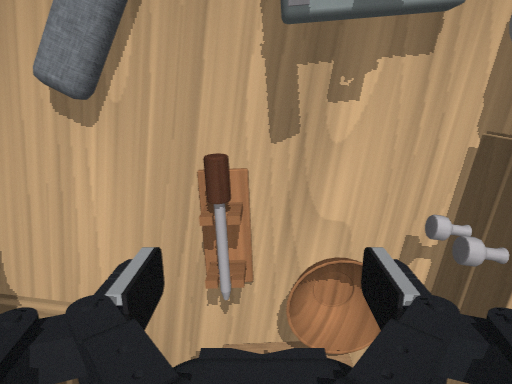

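Emit:
play_rows(commands=[1,5,1.7,-1,0,0,0,1,10,3.4,-3,0,0,0,1,15,5,-5,0,0,0,1,20,6.7,-5,0,0,0,1,20,6.7,-5,0,0,0])

```text
clock: 2.15
position: [580.2, -108.8, 302.2]
ee_rot: [0.001, 0.655, 0.756, 0.001]
contact_force: [0.5, -0.8, -0.5]
grip_width: 1.0
```

Run:
```python
from h import *
a,b=load("w1")[0],load("w2")[0]
for n,p,q in [("hend",(265,64),(217,157)),("sh",(266,115),(219,205)),("tip",(270,226),(226,299))]: print(n,*tri([(a,p),(b,q)]))
im,i,st=shot("wrist","w3"); print(st["position"],st["ee_rot"],np.abs(st["qd"]).max())
```

```text
hend [ 495.09136388 -316.68413389   48.0686765 ] [np.float64(0.35938576807962574), np.float64(0.3593857680797413)]
sh [ 503.41932665 -363.37425002   62.71824143] [np.float64(1.038497618204758), np.float64(1.0384976182047412)]
tip [ 523.9931879  -477.99369041   57.34302329] [np.float64(0.17810300638274568), np.float64(0.17810300638277182)]
[ 580.2365968  -108.83180819  302.22905848] [1.11562431e-03 6.54831871e-01 7.55773561e-01 5.49004613e-04] 0.2767062862457507
```

View pics/w3.png

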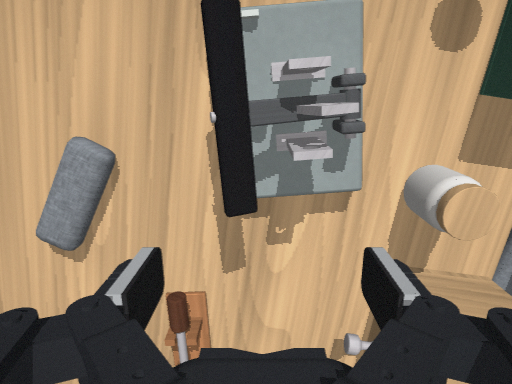

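Emit:
play_rows(commands=[1,4,0,0,0,0,0,1,7,0,0,0,0,0,1,7,0,0,0,0,0,1,7,0,0,0,0,0])

```text
clock: 2.6
position: [569.7, -42.6, 300.7]
ee_rot: [0.0, 0.656, 0.755, -0.0]
contact_force: [-0.1, -0.2, -0.4]
grip_width: 1.0
```

Run:
```python
from h import *
im,i,st=shot("wrist","w4"); print(st["position"],st["ee_rot"],np.abs(st["qd"]).max())
cv2.imwrite("pics/w4b.png",cv2.resize(im[0:330,130:440],None,fx=1.8,fy=1.8,interpolation=cv2.INTER_CUBIC))
```

```text
[569.67444875 -42.57873984 300.65394588] [ 2.78588845e-04  6.55529243e-01  7.55169667e-01 -3.28345208e-04] 0.01794190816285386
```

View pics/w4b.png

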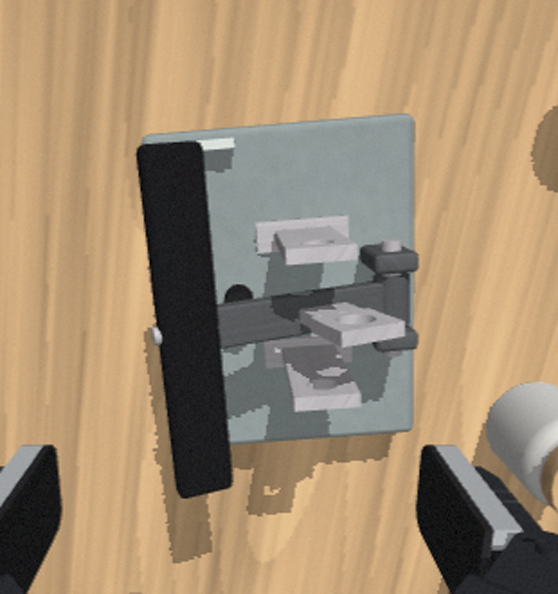

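Run:
```python
from h import *
im=cv2.imread("pics/w4.png")
c=cv2.resize(im[110:240,250:370],None,fx=4.6,fy=4.6,interpolation=cv2.INTER_CUBIC)
c2=cv2.resize(im[60:290,195:270],None,fx=2.6,fy=2.6,interpolation=cv2.INTER_CUBIC)
c2=cv2.copyMakeBorder(c2,0,598-c2.shape[0],0,0,cv2.BORDER_CONSTANT)
c=cv2.copyMakeBorder(c,0,0,0,0,cv2.BORDER_CONSTANT); c2=c2[:c.shape[0]] if c2.shape[0]>c.shape[0] else c2
cv2.imwrite("pics/w4c.png",np.hstack([c,c2])); print(c.shape,c2.shape)
```

```text
(598, 552, 3) (598, 195, 3)
```

View pics/w4c.png

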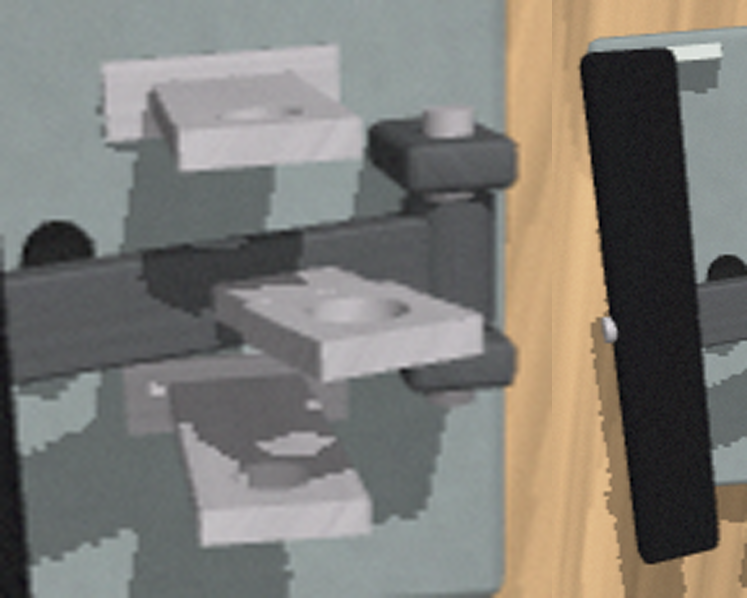

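```bash
cat > fit.py <<'E'
from h import *
from scipy.optimize import least_squares
def L(u,v): return (250+u/4.6,110+v/4.6)
def Rr(u,v): return (195+(u-552)/2.6,60+v/2.6)
def W(p,P):
    x,y,a=p[:3]; P=np.atleast_2d(P).astype(float); c,s=np.cos(a),np.sin(a)
    return np.c_[x+c*P[:,0]-s*P[:,1],y+s*P[:,0]+c*P[:,1],P[:,2]]
def armpt(th,P): # P at home in punch frame; rotated up by th about hinge
    P=np.atleast_2d(P).astype(float); d=P-[50,0,75]; c,s=np.cos(th),np.sin(th)
    return np.c_[50+c*d[:,0]+s*d[:,2],P[:,1],75-s*d[:,0]+c*d[:,2]]
E
python3 - <<'E'
from fit import *
w4=load("w4")[0]
obj=[(-18,44,138),(18,44,138),(-18,36,138),(18,36,138),(-18,-36,138),(18,-36,138),(-18,-44,138),(18,-44,138)]
pix=np.array([L(183,130),L(362,115),L(180,170),L(360,157),L(202,510),L(366,500),L(204,546),L(370,535)])
f=lambda p:(proj(w4,W(p,obj))-pix).ravel()
s=least_squares(f,[600,-55,.17]); print(s.x,f(s.x).round(1).reshape(-1,2).tolist())
# bar: fit th with outline (left edge ends are at x=-97 top)
bp=np.array([Rr(583,55),Rr(672,50),Rr(645,562),Rr(718,545)])
bo=[(-97,100,82),(-63,100,82),(-97,-100,82),(-63,-100,82)]
g=lambda q:np.r_[f(q),(proj(w4,W(q,armpt(q[3],bo)))-bp).ravel()]
s2=least_squares(g,[*s.x,.3]); print(s2.x,g(s2.x).round(1).reshape(-1,2).tolist())
t=viewer.camera_info("top")
q=s2.x
im=cv2.imread("pics/w4.png")
def draw(im,info,q,sc):
    o=cv2.resize(im,None,fx=sc,fy=sc,interpolation=cv2.INTER_CUBIC)
    def pl(P,col):
        cv2.polylines(o,[np.round((proj(info,P)+.5)*sc-.5).astype(int)],True,col,1)
    for y in(44,36,-36,-44): pl(W(q,[(-18,y,40),(18,y,40),(18,y,138),(-18,y,138)]),(0,0,255))
    a=np.linspace(0,6.28,30)
    for y in(44,-36): pl(W(q,np.c_[9*np.cos(a),0*a+y,120+9*np.sin(a)]),(0,255,255))
    pl(W(q,armpt(q[3],[bo[0],bo[1],bo[3],bo[2]])),(0,255,0))
    for y in(4,-4): pl(W(q,armpt(q[3],np.c_[10.5*np.cos(a),0*a+y,120+10.5*np.sin(a)])),(255,0,255))
    for h in (-100,100): pass
    return o
o=draw(im,w4,q,2); cv2.imwrite("pics/o4.png",o[0:600,260:900])
o=draw(cv2.imread("pics/top0.png"),t,q,4); cv2.imwrite("pics/ot.png",o[540:880,840:1240])
print("barmid",W(q,armpt(q[3],[-80,0,82])))
E
```

```text
[ 6.17114747e+02 -4.76228307e+01  2.16979519e-01] [[-0.8, 0.2], [0.1, 0.5], [0.3, 0.3], [0.7, 0.2], [-0.6, -0.1], [0.8, -0.5], [-0.6, -0.3], [0.1, -0.5]]
[ 6.17228577e+02 -4.77199555e+01  2.21651505e-01  2.84136802e-01] [[-0.9, 0.5], [-0.1, 0.5], [0.2, 0.6], [0.6, 0.2], [-0.3, 0.1], [1.1, -0.5], [-0.3, -0.1], [0.4, -0.5], [-1.2, -0.1], [1.0, -0.8], [-1.3, 0.1], [0.9, -0.0]]
barmid [[546.18497856 -63.72992556 118.16209383]]
```

View pics/o4.png

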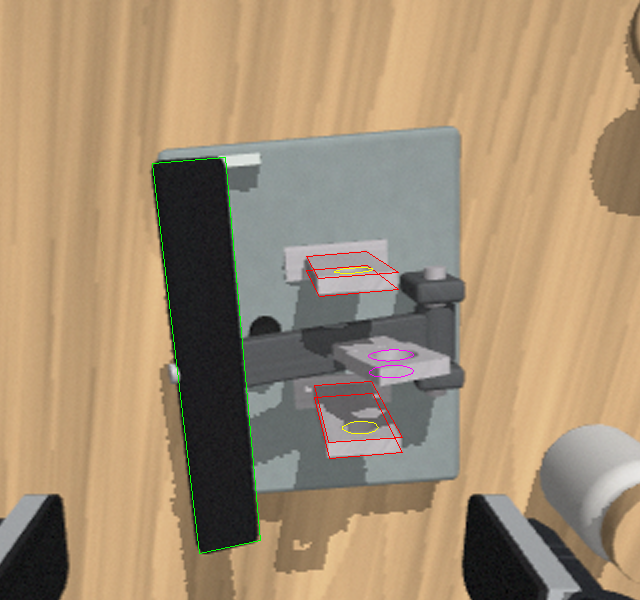

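View pics/ot.png

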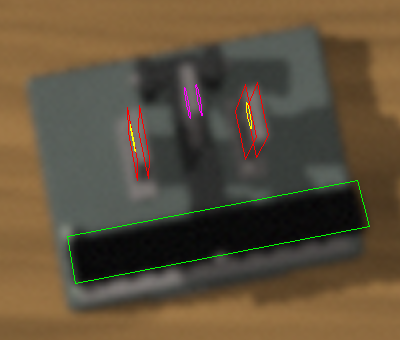

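Emit:
play_rows(commands=[-1,-1,-1.4,3,0,0,-2,-1,-1.7,-2.7,6,0,0,-4,-1,-1.7,-2.7,6,0,0,-4,-1,-1.7,-2.7,6,0,0,-4])

```text
clock: 3.05
position: [545.5, -63.0, 241.0]
ee_rot: [-0.0, 0.629, 0.777, -0.0]
contact_force: [-0.4, 0.3, 1.0]
grip_width: 0.329
```

Run:
```python
from h import *
im,i,st=shot("wrist","w5"); print(st["position"],st["ee_rot"],np.abs(st["qd"]).max())
cv2.imwrite("pics/w5b.png",cv2.resize(im[0:330,110:480],None,fx=1.8,fy=1.8,interpolation=cv2.INTER_CUBIC))
```

```text
[545.52549065 -63.00614163 240.98689052] [-1.13319980e-04  6.29365175e-01  7.77109686e-01 -1.49076213e-05] 0.04878750981643804
```

View pics/w5b.png

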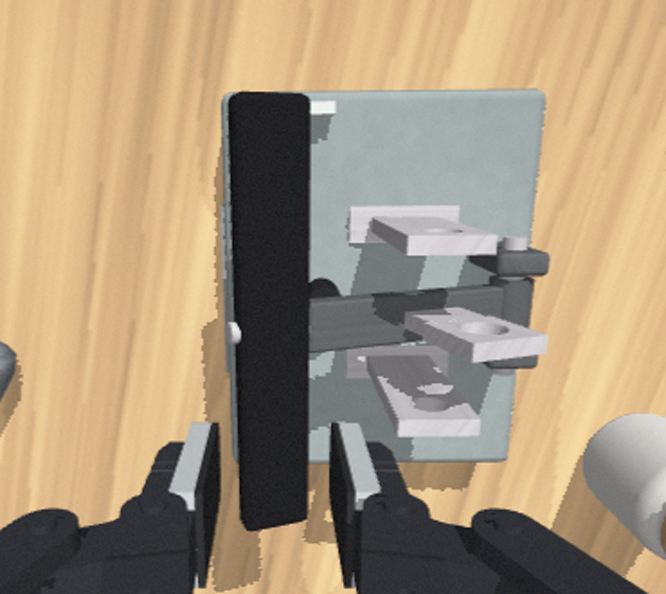

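Run:
```python
from h import *
im=cv2.imread("pics/w5.png")
c=cv2.resize(im[105:250,290:430],None,fx=4.1,fy=4.1,interpolation=cv2.INTER_CUBIC)
cv2.imwrite("pics/w5c.png",c)
c=np.hstack([cv2.resize(im[40:300,225:300],None,fx=2.3,fy=2.3,interpolation=cv2.INTER_CUBIC),cv2.resize(im[40:300,290:430],None,fx=2.3,fy=2.3,interpolation=cv2.INTER_CUBIC)])
cv2.imwrite("pics/w5d.png",c);print(c.shape)
```

```text
(598, 494, 3)
```

View pics/w5c.png

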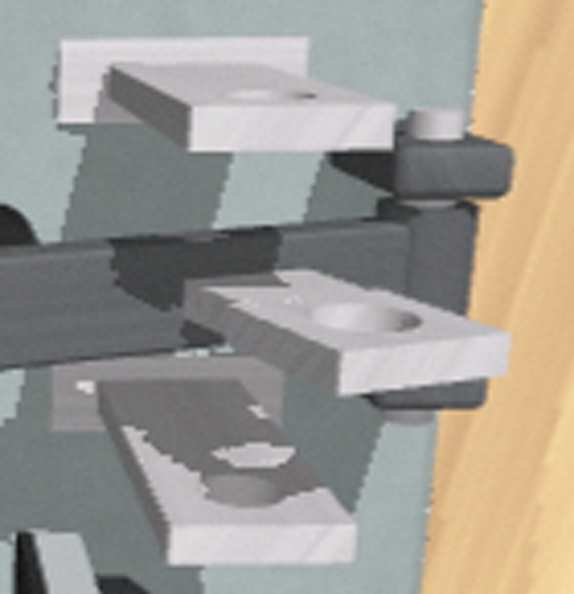

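View pics/w5d.png

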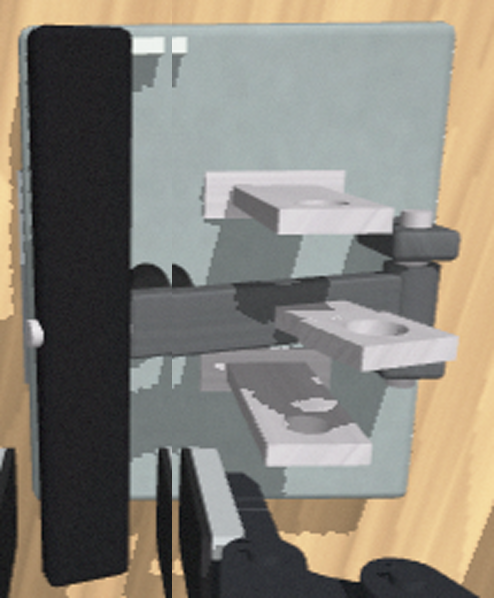

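```bash
cat >> fit.py <<'E'
C=lambda u,v:(290+u/4.1,105+v/4.1)
DL=lambda u,v:(225+u/2.3,40+v/2.3)
DR=lambda u,v:(290+(u-172)/2.3,40+v/2.3)
O=lambda u,v:((u+260)/2,v/2)
plate=[(-18,44,138),(18,44,138),(-18,36,138),(18,36,138),(-18,-36,138),(18,-36,138),(-18,-44,138),(18,-44,138)]
bo=[(-97,100,82),(-63,100,82),(-97,-100,82),(-63,-100,82)]
w4=load("w4")[0]; w5=load("w5")[0]
p4=np.array([L(183,130),L(362,115),L(180,170),L(360,157),L(202,510),L(366,500),L(204,546),L(370,535)])
p5=np.array([C(192,105),C(392,103),C(190,151),C(393,148),C(168,527),C(353,523),C(170,564),C(354,557)])
b4=np.array([Rr(583,55),Rr(672,50),Rr(645,562),Rr(718,545)])
b5=np.array([DL(30,27),DL(131,26),DL(45,586),DL(128,570)])
k4=np.array([O(160,152),O(458,128),O(456,478)]); k5=np.array([DL(20,27),DR(455,25),DR(405,497),DL(36,498)])
def kc(b): return np.array([(b-86.5,109,40),(b+86.5,109,40),(b+86.5,-109,40),(b-86.5,-109,40)])
def gg(q,dz=0):
    P=np.array(plate,float); r=[]
    for info,p,b,k in((w4,p4,b4,k4),(w5,p5,b5,k5)):
        sh=np.array([0,0,q[5]])
        r+=[(proj(info,W(q,P+sh))-p).ravel(),(proj(info,W(q,armpt(q[3],bo)+sh))-b).ravel(),(proj(info,W(q,kc(q[4])+sh)[:len(k)])-k).ravel()]
    return np.concatenate(r)
E
python3 - <<'E'
from fit import *
s=least_squares(gg,[617,-47,.2,.28,0,0],loss='soft_l1'); q=s.x
print(q,np.sqrt(np.mean(gg(q)**2))); print(gg(q).reshape(-1,2).round(1).tolist())
q[5]*=1
print("barmid",W(q,armpt(q[3],[-80,0,82])))
t=viewer.camera_info("top")
print("proj top: base corners",proj(t,W(q,kc(q[4]))).round(1).tolist(), "barends",proj(t,W(q,armpt(q[3],bo))).round(1).tolist())
# top-only base fit
kt=np.array([(219.5,155),(290,142.5),(300,199),(227.5,211)])
h=lambda p:(proj(t,W(p,kc(p[3])))-kt).ravel()
s=least_squares(h,[617,-47,.2,0]);print("top fit",s.x,h(s.x).round(1))
E
```

```text
[ 6.17171560e+02 -4.77344312e+01  2.19780727e-01  2.92129504e-01
 -1.31903454e+01 -1.22270860e+00] 0.8057676095782312
[[-1.0, 0.3], [-0.3, 0.4], [0.1, 0.3], [0.3, 0.1], [-0.5, -0.4], [0.7, -0.9], [-0.6, -0.6], [0.0, -0.9], [-0.7, -0.3], [1.4, -0.9], [-1.2, -0.1], [1.0, -0.3], [-2.5, -0.2], [0.8, -0.9], [1.2, 1.0], [-0.3, 0.6], [0.4, 0.6], [-0.4, 0.4], [-0.9, 0.6], [0.3, -0.7], [0.5, -0.2], [-0.7, -0.5], [-0.6, 0.7], [0.4, 0.1], [0.8, 1.5], [0.6, -1.0], [0.5, -0.5], [-1.0, 0.3], [1.1, -0.8], [0.4, 0.9], [-1.3, 1.9]]
barmid [[546.43864273 -63.53540064 119.14241006]]
proj top: base corners [[227.0, 211.6], [216.0, 153.3], [289.2, 139.5], [301.3, 197.2]] barends [[228.3, 205.2], [226.2, 193.5], [301.9, 191.0], [298.9, 179.6]]
top fit [ 696.81541061 -554.77613388   -1.38165221 -510.94702511] [  4.4 -10.5  -7.8  -7.1  -4.9   9.7   8.2   7.4]
```

Run:
```python
from fit import *
t=viewer.camera_info("top")
kt=np.array([(227.5,211),(219.5,155),(290,142.5),(300,199)])
h=lambda p:(proj(t,W(p,kc(-13.2)))-kt).ravel()
s=least_squares(h,[617,-47,.2]);print("top fit",s.x,h(s.x).round(1))
o=cv2.resize(cv2.imread("pics/top0.png")[135:220,210:310],None,fx=7,fy=7,interpolation=cv2.INTER_CUBIC)
for q,c in(([617.2,-47.7,.22],(0,0,255)),(s.x,(0,255,255))):
    cv2.polylines(o,[np.round((proj(t,W(q,kc(-13.2)))-[210,135]+.5)*7).astype(int)],True,c,1)
    for y in(40,-40):cv2.polylines(o,[np.round((proj(t,W(q,[(-18,y-4,138),(18,y-4,138),(18,y+4,138),(-18,y+4,138)]))-[210,135]+.5)*7).astype(int)],True,c,1)
cv2.imwrite("pics/ot2.png",o)
```

```text
top fit [ 6.13053679e+02 -5.07090347e+01  1.93274708e-01] [-0.6  1.2 -2.  -1.4  1.  -0.7  1.6  0.8]
```

View pics/ot2.png

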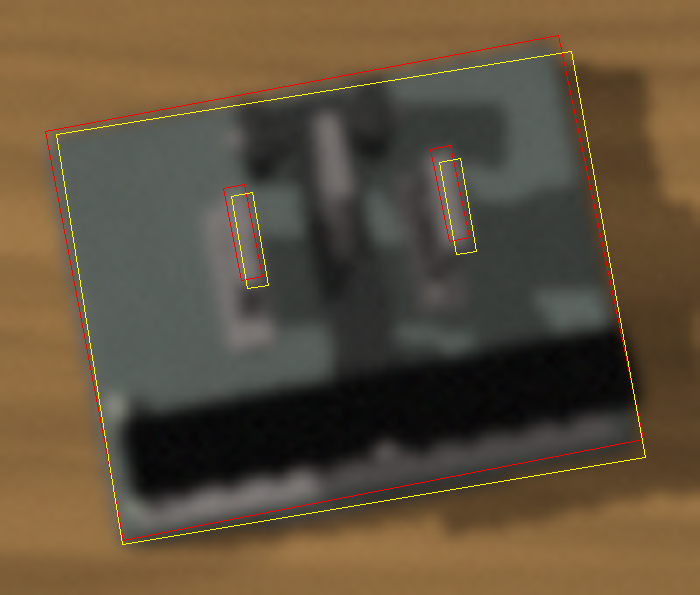

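Run:
```python
from fit import *
q=[617.2,-47.7,.2198,.292]
for z in (100,108,115): 
    p=onz(w5,DL(35,333),z); d=p[:2]-q[:2]; c,s=np.cos(q[2]),np.sin(q[2]); print(z,p,[c*d[0]+s*d[1],-s*d[0]+c*d[1]])
print(W(q,armpt(.292,[-80,0,82])),W(q,[-80,0,82]))
print(monitor.observe()["contact_force"],monitor.observe()["grip_width"])
```

```text
100 [528.71361433 -73.31515669 100.        ] [np.float64(-91.94248474422261), np.float64(-5.705804092186977)]
108 [528.79193058 -71.07175052 108.        ] [np.float64(-91.37691289517753), np.float64(-3.5334475007641366)]
115 [528.86045729 -69.10877012 115.        ] [np.float64(-90.88203752726295), np.float64(-1.6326354832691585)]
[[546.46180951 -63.5035788  119.12654854]] [[539.12471394 -65.14275514  82.        ]]
[ 0.01324124 -0.42794203  0.50780876] 0.2379826569274354
```

Emit:
play_rows(commands=[-1,-0.1,-0.3,4,0,0,-0.5,-1,-0.1,-0.3,8,0,0,-0.5,-1,-0.1,-0.3,10.4,0,0,-0.5,-1,-0.1,-0.3,10.4,0,0,-0.5])

```text
clock: 3.5
position: [541.7, -62.9, 134.7]
ee_rot: [-0.002, 0.625, 0.781, -0.001]
contact_force: [-0.4, 0.2, 0.0]
grip_width: -0.001
```

Run:
```python
from h import *
im,i,st=shot("wrist","w6"); print(st["position"],st["contact_force"],st["grip_width"])
im,i,st=shot("scene","s6")
cv2.imwrite("pics/s6c.png",cv2.resize(im[105:245,160:320],None,fx=4,fy=4,interpolation=cv2.INTER_CUBIC))
```

```text
[541.69514138 -62.91733937 134.74815479] [-0.41811142  0.24984424  0.00465896] -0.0008961713138432666
```

View pics/w6.png

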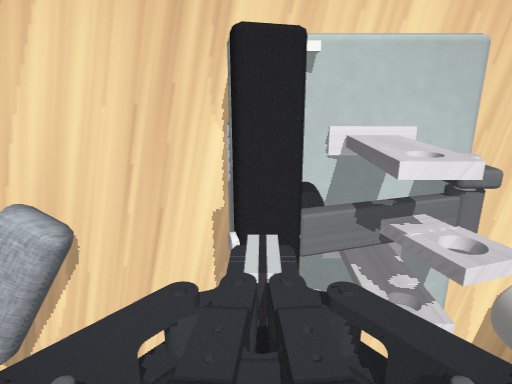

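View pics/s6c.png

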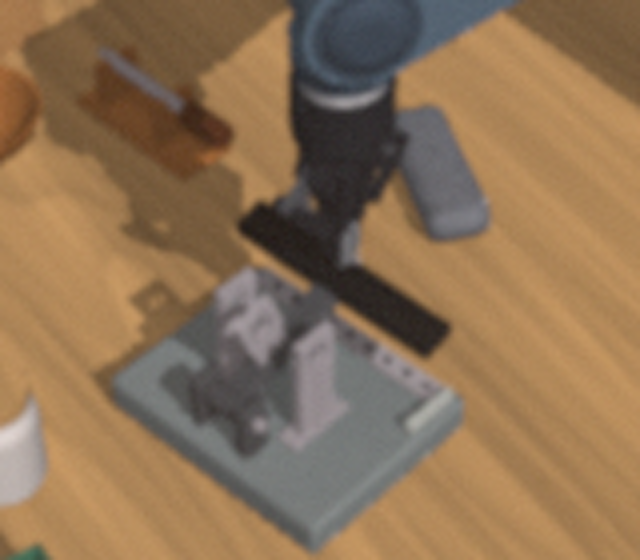

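Emit:
play_rows(commands=[-1,-0.1,0,0.8,0,0,0,-1,-0.1,0,1.3,0,0,0,-1,-0.1,0,1.7,0,0,0,-1,-0.1,0,2.1,0,0,0,-1,-0.1,0,2.5,0,0,0])

```text
clock: 4.1
position: [543.0, -64.5, 111.9]
ee_rot: [0.0, 0.625, 0.781, -0.0]
contact_force: [-2.1, -1.5, 3.1]
grip_width: 0.002
```

Run:
```python
from h import *
st=monitor.observe(); print(st["position"],st["contact_force"],st["torque"])
im,i,st=shot("wrist","w7")
```

```text
[543.02134663 -64.50708648 111.93869422] [-2.09045767 -1.50862684  3.09580831] [-0.14340549  0.22592237 -0.01514535]
```

View pics/w7.png

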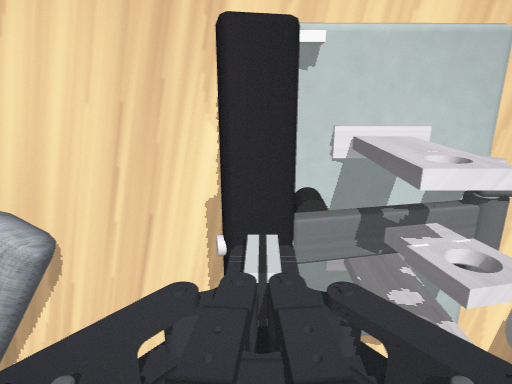

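Emit:
play_rows(commands=[-1,0,-0.1,0.6,0,0,0,-1,0,-0.1,1.2,0,0,0,-1,0,-0.2,1.8,0,0,0,-1,0,-0.2,2.4,0,0,0,-1,0,-0.2,2.7,0,0,0])

```text
clock: 4.65
position: [540.2, -64.7, 83.6]
ee_rot: [-0.001, 0.625, 0.781, -0.0]
contact_force: [-1.5, -1.8, 3.4]
grip_width: 0.002
```

Emit:
play_rows(commands=[-1,0,0,0.2,0,0,0,-1,0,0,0.3,0,0,0,-1,0,0,0.3,0,0,0])

```text
clock: 4.95
position: [540.5, -64.6, 81.8]
ee_rot: [-0.001, 0.625, 0.781, -0.0]
contact_force: [-4.7, -1.3, 5.5]
grip_width: 0.001
```

Emit:
play_rows(commands=[-1,0,0,0.2,0,0,0,-1,0,0,0.3,0,0,0,-1,0,0,0.3,0,0,0,-1,0,0,0.3,0,0,0])

```text
clock: 5.35
position: [540.7, -64.8, 81.2]
ee_rot: [-0.001, 0.625, 0.781, -0.001]
contact_force: [-11.5, 1.0, 21.9]
grip_width: 0.005
```

Run:
```python
from h import *
im,i,st=shot("wrist","w8"); print(st["position"],st["contact_force"])
im,i,st=shot("scene","s8")
cv2.imwrite("pics/s8c.png",cv2.resize(im[105:245,160:320],None,fx=4,fy=4,interpolation=cv2.INTER_CUBIC))
```

```text
[540.67235649 -64.76209538  81.15383645] [-11.45762756   1.03086332  21.86865125]
```

View pics/w8.png

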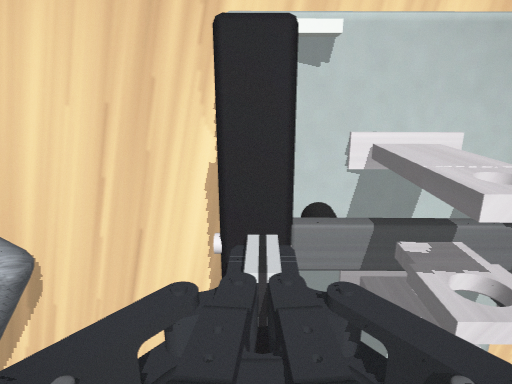

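View pics/s8c.png

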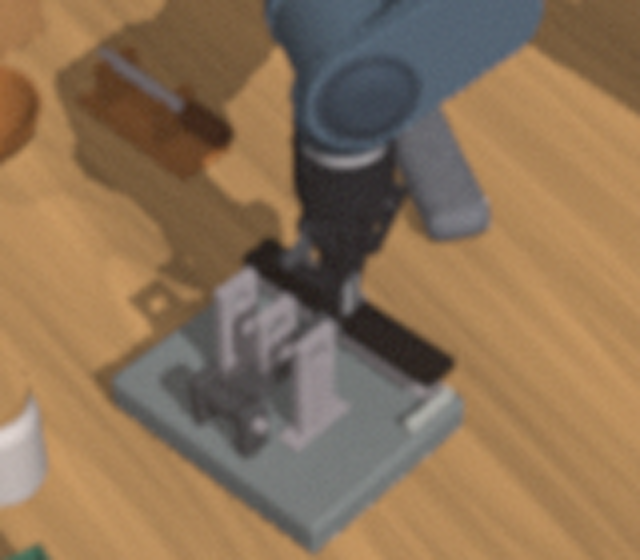

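Emit:
play_rows(commands=[-1,0,0,-2,0,0,0,-0.5,0,0,-6,0,0,0,1,0,0,-11,0,0,0,1,0,1.5,-16,0,0,0,1,0,3,-17,0,0,0])

```text
clock: 5.95
position: [573.2, -58.5, 255.6]
ee_rot: [0.005, 0.625, 0.781, 0.003]
contact_force: [0.0, 0.5, -0.3]
grip_width: 0.681
```

Emit:
play_rows(commands=[1,0,0,0,0,0,0,1,0,0,0,0,0,0,1,0,0,0,0,0,0])

```text
clock: 6.25
position: [568.6, -57.8, 246.1]
ee_rot: [-0.002, 0.625, 0.781, -0.001]
contact_force: [0.4, 0.4, -1.1]
grip_width: 1.0
```

Run:
```python
from h import *
im,i,st=shot("wrist","w9"); print(st["position"],st["ee_rot"],st["contact_force"],np.abs(st["qd"]).max())
cv2.imwrite("pics/w9b.png",cv2.resize(im[0:300,150:450],None,fx=2,fy=2,interpolation=cv2.INTER_CUBIC))
```

```text
[568.56665877 -57.78347796 246.05949406] [-2.08109303e-03  6.24761373e-01  7.80812622e-01 -7.38111389e-04] [ 0.36051072  0.38471947 -1.08010783] 0.0021453168613858814
```

View pics/w9b.png

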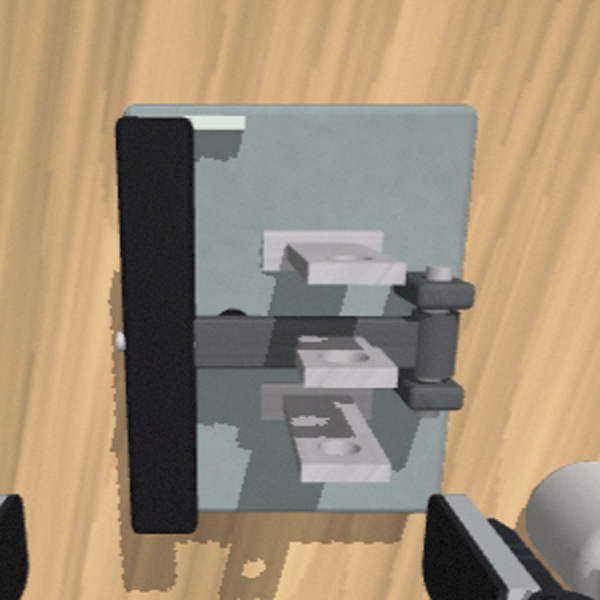

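```bash
cat >> fit.py <<'E'
try:
    w9=load("w9")[0]
    S=lambda u,v:(150+u/2,v/2)
    p9=np.array([S(308,262),S(405,260),S(308,284),S(405,281),S(301,462),S(387,458),S(302,482),S(389,480)])
    b9=np.array([S(117,118),S(192,120),S(133,533),S(197,532)])
    k9=np.array([S(124,106),S(476,106),S(441,512)])
except Exception as e: print(e)
def g9(q):
    r=[];P=np.array(plate,float)
    for info,p,b,k,th in((w4,p4,b4,k4,q[3]),(w5,p5,b5,k5,q[3]),(w9,p9,b9,k9,q[6])):
        sh=np.array([0,0,q[5]])
        r+=[(proj(info,W(q,P+sh))-p).ravel(),(proj(info,W(q,armpt(th,bo)+sh))-b).ravel(),(proj(info,W(q,kc(q[4])+sh)[:len(k)])-k).ravel()]
    return np.concatenate(r)
E
python3 - <<'E'
from fit import *
s=least_squares(g9,[617,-47,.2,.28,0,0,0],loss='soft_l1'); q=s.x
print(q,np.sqrt(np.mean(g9(q)**2))); print(g9(q).reshape(-1,2)[31:].round(1).tolist())
g=lambda p:(proj(w9,W(p,np.array(plate)+[0,0,p[3]]))-p9).ravel()
s=least_squares(g,[617,-47,.2,0]);print("w9 plates",s.x,g(s.x).reshape(-1,2).round(1).tolist())
s=least_squares(lambda p:g(np.r_[p,0]),[617,-47,.2]);print("w9 plates z0",s.x)
P=np.array(plate,float)
g=lambda p:np.concatenate([(proj(i,W(p,P+[0,0,p[3]]))-x).ravel() for i,x in((w4,p4),(w5,p5),(w9,p9))])
s=least_squares(g,[617,-47,.2,0]);print("all plates",s.x)
# pin
a,b=load("w1")[0],load("w2")[0]
E
```

```text
[ 6.17149336e+02 -4.76378549e+01  2.21260723e-01  2.94539046e-01
 -1.28730525e+01 -1.66280111e+00 -2.34141104e-02] 0.8456621776546067
[[0.3, 0.6], [0.2, 1.6], [-0.0, 0.3], [-0.6, 1.9], [0.4, 0.2], [1.8, 2.2], [-0.5, -0.8], [0.1, 0.3], [-1.0, 0.0], [0.6, -1.1], [-0.2, -0.7], [0.6, 0.2], [-0.9, -0.0], [1.5, -0.1], [-1.1, 0.6]]
w9 plates [ 6.16607671e+02 -4.68577008e+01  2.23083432e-01 -7.52071534e-01] [[-0.1, -0.4], [0.0, 0.5], [-0.4, -0.6], [-0.8, 0.8], [0.2, -0.4], [1.8, 1.6], [-0.6, -1.3], [0.1, -0.3]]
w9 plates z0 [ 6.16427155e+02 -4.67053596e+01  2.23185075e-01]
all plates [ 6.16797083e+02 -4.71811329e+01  2.20781755e-01 -1.05226763e-01]
```

Emit:
play_rows(commands=[1,-4.2,-2.1,0,0,0,0,1,-8.4,-4.2,0,0,0,0,1,-12.6,-6.4,0,0,0,1,1,-16.8,-8.5,1,0,0,2,1,-21,-10.6,2,0,0,2.5])

```text
clock: 6.8
position: [511.3, -287.7, 227.3]
ee_rot: [-0.001, 0.642, 0.767, 0.0]
contact_force: [1.3, -0.0, -0.2]
grip_width: 1.001
```

Emit:
play_rows(commands=[1,-3,-1.5,3,0,0,0,1,-4.6,-2.3,6,0,0,0,1,-4.6,-2.3,7,0,0,0,1,-4.6,-2.3,7,0,0,0])

```text
clock: 7.2
position: [496.6, -334.2, 155.6]
ee_rot: [-0.003, 0.642, 0.767, 0.0]
contact_force: [-0.2, 0.1, -0.1]
grip_width: 0.996
```

Run:
```python
from h import *
im,i,st=shot("wrist","w10"); print(st["position"],st["ee_rot"],st["contact_force"],np.abs(st["qd"]).max())
```

```text
[ 496.59454073 -334.16575314  155.60701669] [-3.06914029e-03  6.41959428e-01  7.66732331e-01  4.53282906e-04] [-0.17646329  0.12753993 -0.10082115] 0.04475781068883147
```

View pics/w10.png

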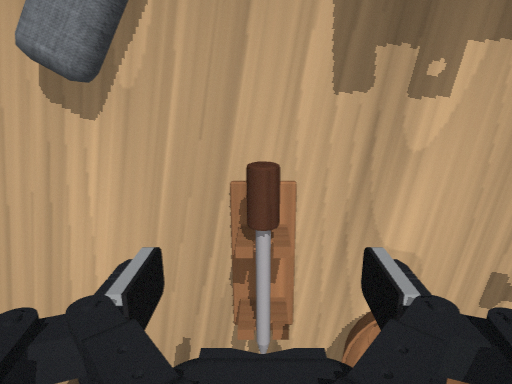

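Run:
```python
from h import *
a,b,c=[load(x)[0] for x in("w1","w2","w10")]
for n,p,q,r in [("hend",(265,63),(217,157),(263,165)),("sh",(266,115),(219,205),(263.5,230)),("tip",(270,226),(226,299),(264,348))]: print(n,*tri([(a,p),(b,q),(c,r)]),onz(c,r,50),onz(c,r,60))
```

```text
hend [ 494.77939037 -316.01087309   48.33393897] [np.float64(0.3585430858413865), np.float64(1.0026165185014055), np.float64(0.6755860438178833)] [ 494.18560613 -315.24979954   50.        ] [ 493.83334993 -313.23234681   60.        ]
sh [ 503.28303428 -363.63046173   59.99070856] [np.float64(0.9045479289739132), np.float64(1.3555528615540187), np.float64(0.5920869868110311)] [ 503.89528379 -367.09580134   50.        ] [ 503.15349539 -362.99839416   60.        ]
tip [ 524.46789538 -482.17732564   47.89036125] [np.float64(0.468501733585412), np.float64(2.0532707335050158), np.float64(1.604327824329508)] [ 524.35548633 -478.31775353   50.        ] [ 522.79287688 -469.75835148   60.        ]
```

Emit:
play_rows(commands=[1,-0.3,0.1,4,0,0,0,1,-0.3,0.1,8,0,0,0,1,-0.3,0.1,10.5,0,0,0,1,-0.3,0.1,12.2,0,0,0,1,-0.3,0.1,12.2,0,0,0])

```text
clock: 7.75
position: [499.5, -337.0, 35.6]
ee_rot: [-0.001, 0.641, 0.767, 0.0]
contact_force: [0.5, 0.9, 0.7]
grip_width: 0.999
```

Run:
```python
from h import *
im,i,st=shot("wrist","w11"); print(st["position"],st["ee_rot"],st["contact_force"],np.abs(st["qd"]).max())
```

```text
[ 499.52216364 -336.98045378   35.55582779] [-1.29028812e-03  6.41155662e-01  7.67409753e-01  1.55350087e-04] [0.5168521  0.8731696  0.72963393] 0.03874861674249426
```

View pics/w11.png

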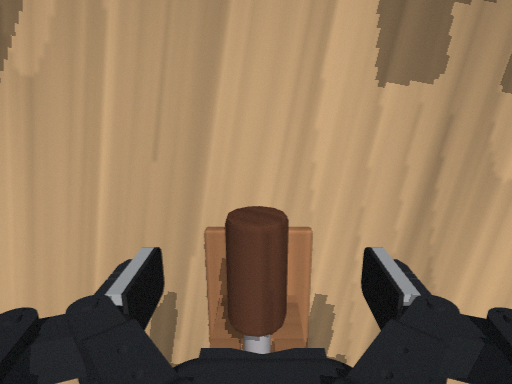

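Emit:
play_rows(commands=[1,0,-0.2,0.2,0,0,0,-1,0,-0.2,0.2,0,0,0,-1,0,-0.2,0.2,0,0,0,-1,0,-0.2,0.2,0,0,0,-1,0,-0.2,0.2,0,0,0])

```text
clock: 8.3
position: [497.9, -339.0, 35.1]
ee_rot: [0.0, 0.642, 0.767, -0.0]
contact_force: [0.2, -0.1, -0.2]
grip_width: 0.331
```

Emit:
play_rows(commands=[-1,0,0,0,0,0,0,-1,0,0,0,0,0,0,-1,0,0,0,0,0,0])

```text
clock: 8.6
position: [497.9, -339.0, 34.9]
ee_rot: [0.0, 0.642, 0.767, -0.0]
contact_force: [-0.7, -0.3, 2.7]
grip_width: 0.281
```

Run:
```python
from h import *
im,i,st=shot("wrist","w12"); print(st["position"],st["ee_rot"],st["contact_force"],st["grip_width"])
```

```text
[ 497.86825198 -338.95946041   34.9310117 ] [ 1.73866194e-04  6.41655333e-01  7.66993089e-01 -6.33541174e-05] [-0.72613576 -0.28429213  2.70813969] 0.28134998775076714
```

View pics/w12.png

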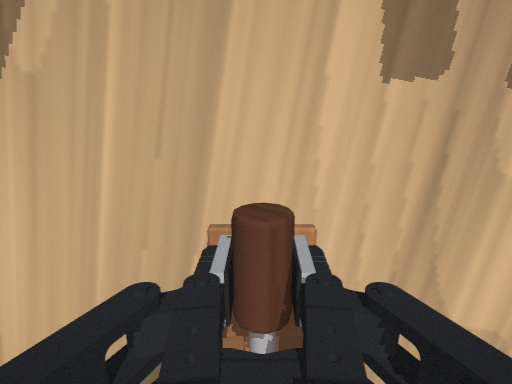

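Emit:
play_rows(commands=[-1,0,0,-2,0,0,0,-1,0,0,-5,0,0,0,-1,0,0,-9,0,0,0,-1,0,0,-13,0,0,0,-1,0,0,-16.5,0,0,-2.5])

```text
clock: 9.15
position: [497.7, -338.6, 201.2]
ee_rot: [0.0, 0.624, 0.781, 0.0]
contact_force: [1.2, 0.1, -0.5]
grip_width: 0.282
```

Run:
```python
from h import *
im,i,st=shot("wrist","w13"); print(st["position"],st["ee_rot"],st["contact_force"],st["grip_width"])
rot=q2R(st["ee_rot"])
print(delta([569.5,163.4,200],rot,st["position"],rot))
```

```text
[ 497.7143447  -338.60313752  201.21343562] [1.17806996e-04 6.24293060e-01 7.81190215e-01 9.88205054e-05] [ 1.18914582  0.07865248 -0.51547105] 0.28167078777103394
(array([47.38, 18.07,  0.12]), array([0., 0., 0.]))
```

View pics/w13.png

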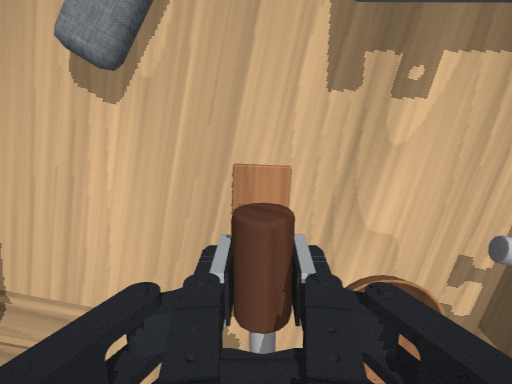

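Emit:
play_rows(commands=[-1,4.6,1.75,0,0,0,0,-1,9.2,3.5,0,0,0,0,-1,13.8,5.25,0,0,0,0,-1,18.4,7,0,0,0,0,-1,23,8.8,0,0,0,0])

```text
clock: 9.7
position: [532.7, -93.0, 199.0]
ee_rot: [-0.0, 0.625, 0.781, 0.0]
contact_force: [0.5, -0.2, -1.3]
grip_width: 0.28
```

Emit:
play_rows(commands=[-1,4.6,1.75,0,0,0,0,-1,9.2,3.5,0,0,0,0,-1,13.8,5.25,0,0,0,0,-1,18.4,7,0,0,0,0,-1,23,8.8,0,0,0,0])

```text
clock: 10.2
position: [568.1, 150.8, 199.0]
ee_rot: [-0.0, 0.625, 0.781, -0.0]
contact_force: [0.7, -0.4, -0.3]
grip_width: 0.281
```

Emit:
play_rows(commands=[-1,1.4,0.5,0,0,0,0,-1,1.4,0.5,0,0,0,0,-1,1.4,0.5,0,0,0,0])

```text
clock: 10.5
position: [570.0, 162.9, 198.9]
ee_rot: [-0.0, 0.625, 0.781, -0.001]
contact_force: [-0.5, -0.0, -1.4]
grip_width: 0.282
```

Run:
```python
from h import *
im,i,st=shot("wrist","w14"); print(st["position"],st["ee_rot"],st["contact_force"],st["grip_width"])
im,i,st=shot("scene","s14")
cv2.imwrite("pics/s14c.png",cv2.resize(im[100:300,140:400],None,fx=3,fy=3,interpolation=cv2.INTER_CUBIC))
im,i,st=shot("top","t14")
cv2.imwrite("pics/t14c.png",cv2.resize(im[100:240,100:320],None,fx=3.5,fy=3.5,interpolation=cv2.INTER_CUBIC))
```

```text
[570.01082229 162.86776756 198.94911547] [-2.98097498e-04  6.24741821e-01  7.80831104e-01 -5.96671849e-04] [-0.5298656  -0.02625225 -1.40292348] 0.28189562939445223
```

View pics/s14c.png

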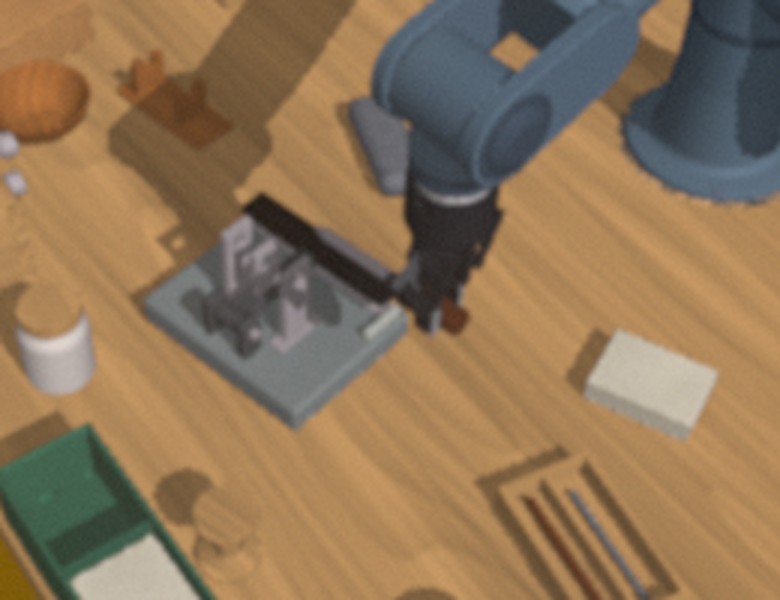

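View pics/t14c.png

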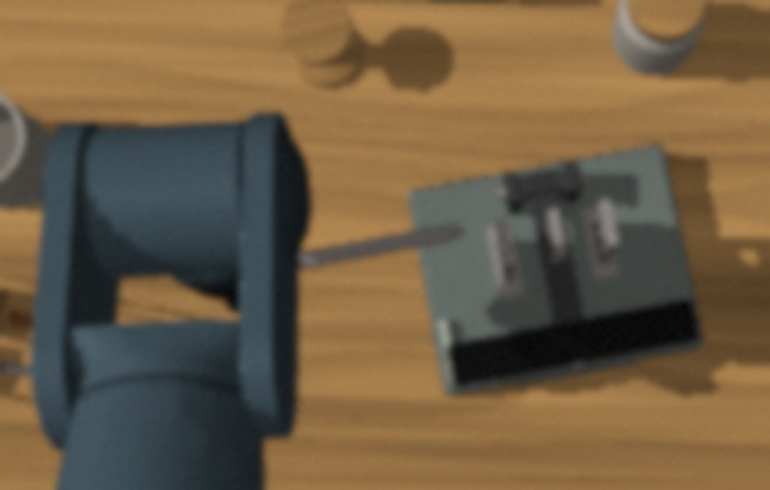

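View pics/w14.png

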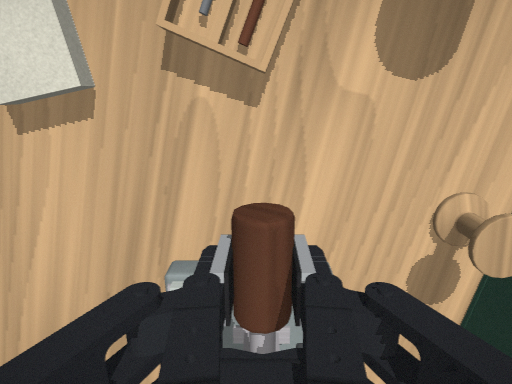

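Emit:
play_rows(commands=[-1,0,0,4,0,0,0,-1,0,0,7,0,0,0,-1,0,0,9.4,0,0,0,-1,0,0,9.4,0,0,0,-1,0,0,9.4,0,0,0])

```text
clock: 11.15
position: [570.6, 162.5, 106.1]
ee_rot: [0.0, 0.625, 0.78, -0.0]
contact_force: [-0.3, -0.1, -0.7]
grip_width: 0.286
```

Run:
```python
from fit import *
st=monitor.observe(); print(st["position"],st["ee_rot"],st["contact_force"])
q=[616.9,-47.4,.221]
c,s=np.cos(q[2]),np.sin(q[2]); d=st["position"][:2]-q[:2]; print("TCP in punch",c*d[0]+s*d[1],-s*d[0]+c*d[1])
for n,(u0,u1,v0,v1),k in(("scene",(180,310,140,260),5),("top",(180,310,130,220),6)):
    im,i,_=shot(n,n[0]+"15")
    o=cv2.resize(im[v0:v1,u0:u1],None,fx=k,fy=k,interpolation=cv2.INTER_CUBIC)
    raw=o.copy()
    def pl(P,col,cl=True): cv2.polylines(o,[np.round((proj(i,W(q,P))-[u0,v0]+.5)*k).astype(int)],cl,col,1)
    for y in(36,44,-36,-44): pl([(-18,y,40),(18,y,40),(18,y,138),(-18,y,138)],(0,0,255))
    pl([(0,190,120),(0,-60,120)],(0,255,0),False)
    a=np.linspace(0,6.28,30); pl(np.c_[9*np.cos(a),0*a+44,120+9*np.sin(a)],(0,255,255))
    cv2.imwrite(f"pics/{n[0]}15c.png",o);cv2.imwrite(f"pics/{n[0]}15r.png",raw)
```

```text
[570.64494683 162.53249118 106.11275416] [ 2.87697223e-05  6.25272160e-01  7.80406769e-01 -1.21386603e-05] [-0.28526601 -0.14645381 -0.7205145 ]
TCP in punch 0.8882664435689094 214.96602470895786
```

View pics/s15c.png

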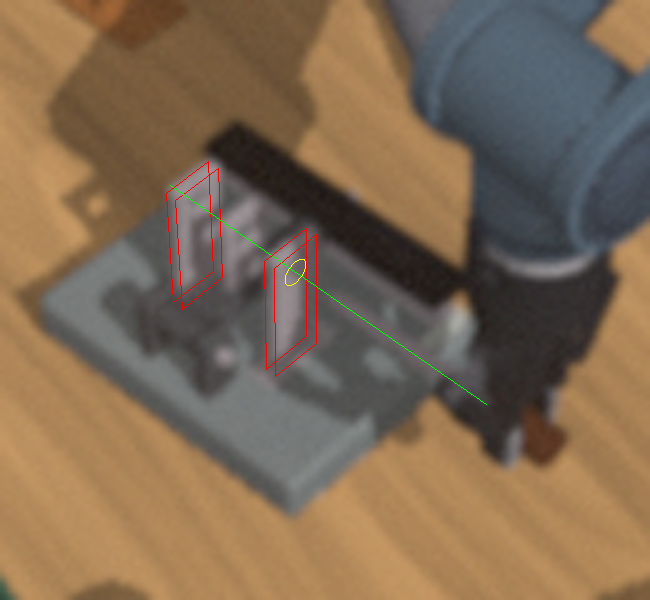

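View pics/t15c.png

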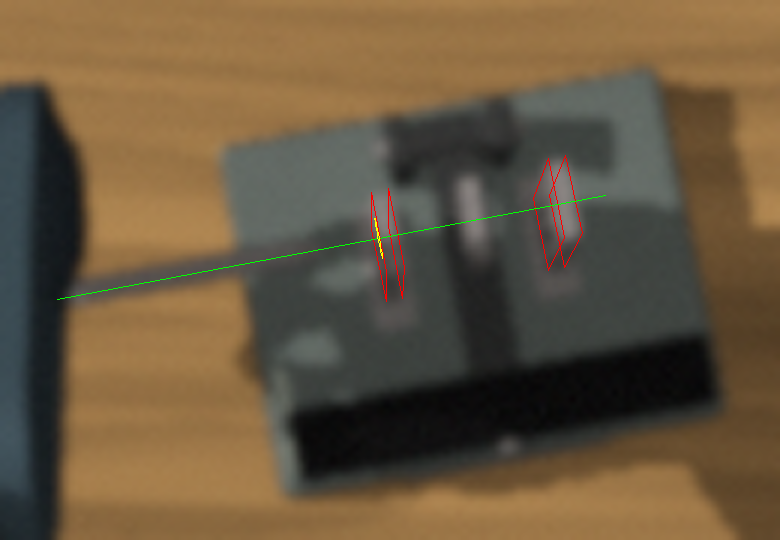

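View pics/t15r.png

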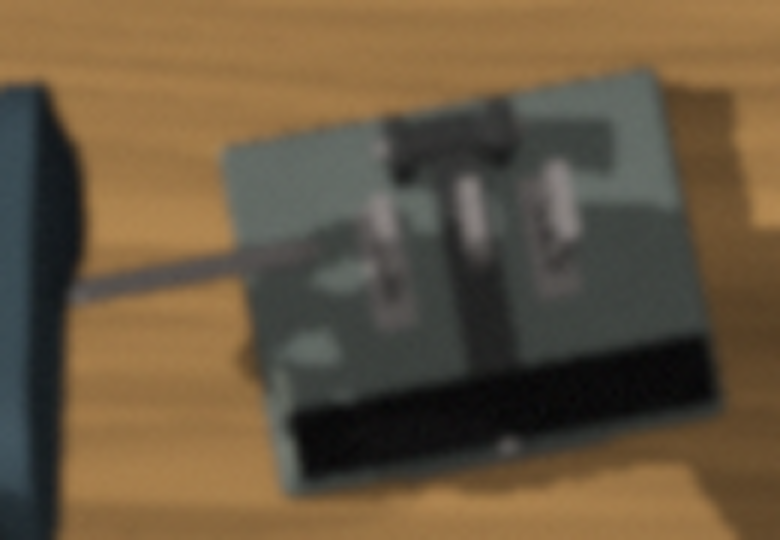

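View pics/s15r.png

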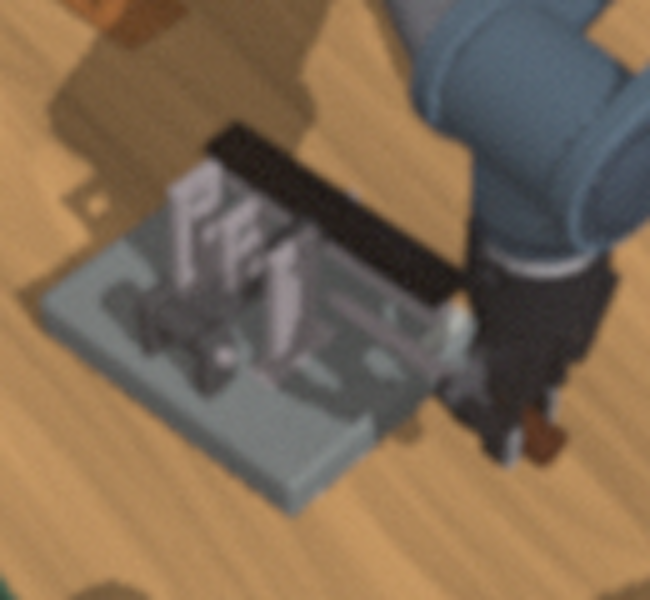

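Emit:
play_rows(commands=[-1,-1,-0.1,0.1,0,0,0,-1,-1.9,-0.1,0.1,0,0,0,-1,-1.9,-0.1,0.1,0,0,0])

```text
clock: 11.55
position: [574.3, 143.3, 105.5]
ee_rot: [0.001, 0.625, 0.78, 0.0]
contact_force: [0.2, -0.4, -1.0]
grip_width: 0.283
```

```bash
cat > ov.py <<'E'
from fit import *
import sys
def ov(tag,q=[616.9,-47.4,.221]):
    st=monitor.observe(); print(st["position"],st["ee_rot"].round(4),st["contact_force"].round(1),st["torque"].round(2))
    c,s=np.cos(q[2]),np.sin(q[2]); d=st["position"][:2]-q[:2]; print("TCP in punch",c*d[0]+s*d[1],-s*d[0]+c*d[1])
    out=[]
    for n,(u0,u1,v0,v1),k in(("scene",(205,275,165,225),9),("top",(215,285,145,195),9)):
        im,i,_=shot(n,n[0]+tag)
        o=cv2.resize(im[v0:v1,u0:u1],None,fx=k,fy=k,interpolation=cv2.INTER_CUBIC); raw=o.copy()
        cv2.imwrite(f"pics/{n[0]}{tag}r.png",raw)
E
python3 -c "
from ov import *; ov('16')"
```

```text
[574.33509917 143.26993085 105.46825235] [6.000e-04 6.254e-01 7.803e-01 4.000e-04] [ 0.2 -0.4 -1. ] [ 0.07  0.04 -0.02]
TCP in punch 0.2662121444886907 195.36305291311766
```

View pics/s16r.png

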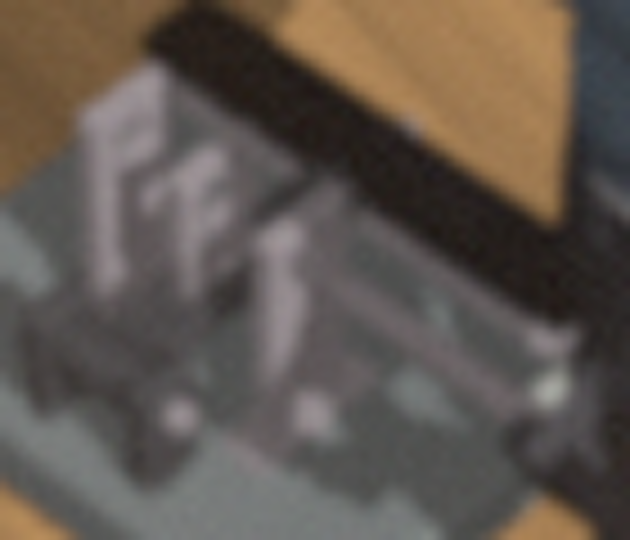

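View pics/t16r.png

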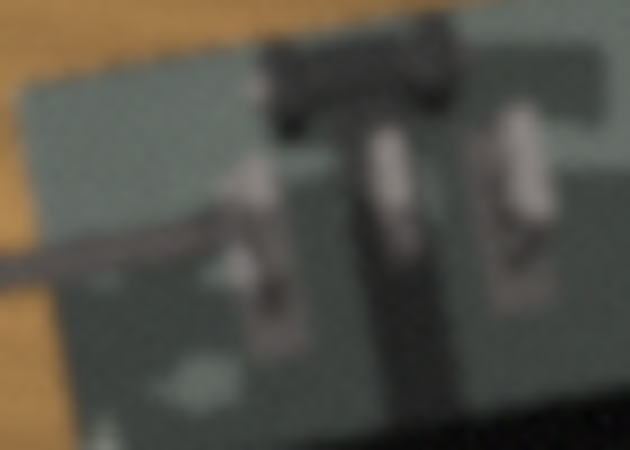

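Emit:
play_rows(commands=[-1,-0.8,0,0,0,0,0,-1,-1.5,0,0,0,0,0,-1,-2.2,0,0,0,0,0,-1,-2.8,0,0,0,0,0,-1,-2.8,0,0,0,0,0])

```text
clock: 12.15
position: [580.0, 116.4, 104.7]
ee_rot: [0.0, 0.625, 0.78, -0.0]
contact_force: [-0.5, 0.0, -0.8]
grip_width: 0.282
```

```bash
python3 -c "
from ov import *; ov('17')"
```

```text
[579.96882605 116.44002745 104.69159551] [ 1.000e-04  6.252e-01  7.805e-01 -0.000e+00] [-0.5  0.  -0.8] [ 0.04  0.03 -0.04]
TCP in punch -0.11834036629800693 167.95074337336604
```

View pics/s17r.png

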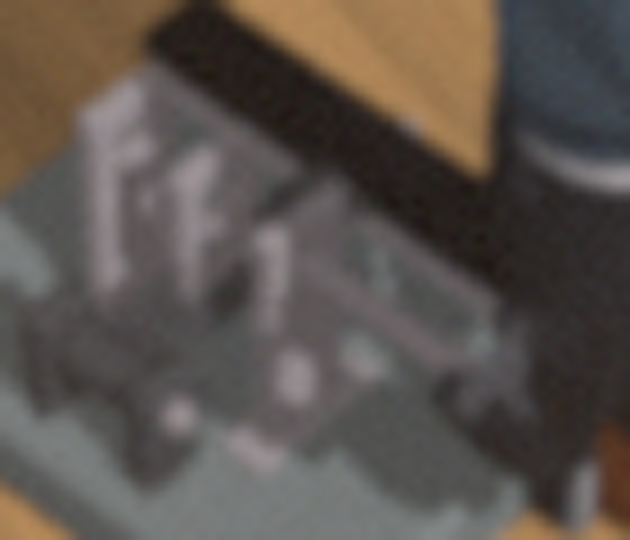

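View pics/t17r.png

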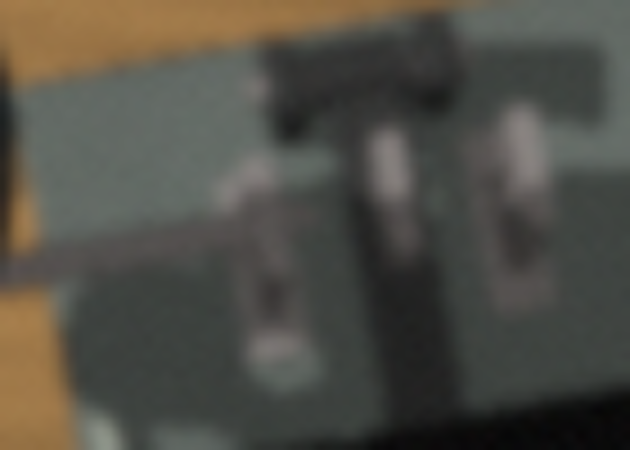

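Emit:
play_rows(commands=[-1,-0.9,0,0,0,0,0,-1,-1.8,0,0,0,0,0,-1,-2.7,0,0,0,0,0,-1,-3.6,0,0,0,0,0,-1,-4,0,0,0,0,0])

```text
clock: 12.75
position: [588.8, 77.1, 104.7]
ee_rot: [0.0, 0.625, 0.78, 0.0]
contact_force: [0.1, -0.6, -0.7]
grip_width: 0.282
```

```bash
python3 -c "
from ov import *; ov('18')"
```

```text
[588.79335149  77.11558641 104.72229033] [1.000e-04 6.252e-01 7.805e-01 0.000e+00] [ 0.1 -0.6 -0.7] [0.03 0.02 0.04]
TCP in punch -0.1285688516314245 127.64833887915296
```

View pics/s18r.png

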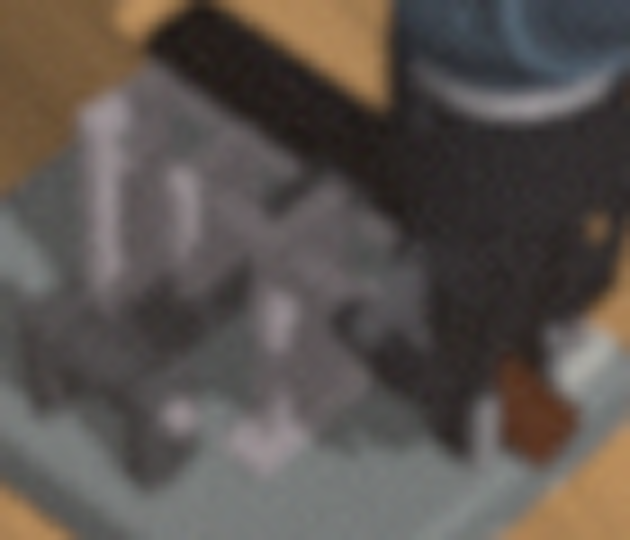

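View pics/t18r.png

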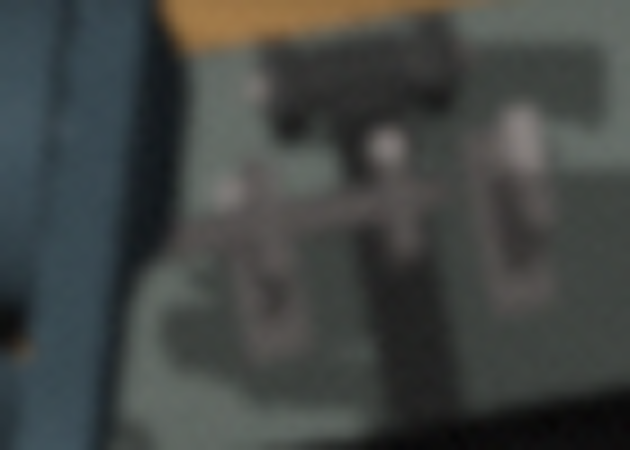

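Emit:
play_rows(commands=[-1,-0.9,0,0,0,0,0,-1,-1.8,0,0,0,0,0,-1,-2.7,0,0,0,0,0,-1,-3.6,0,0,0,0,0,-1,-4,0,0,0,0,0])

```text
clock: 13.35
position: [597.6, 38.1, 104.7]
ee_rot: [0.0, 0.625, 0.781, 0.0]
contact_force: [0.1, 0.1, -0.6]
grip_width: 0.287
```

```bash
python3 -c "
from ov import *; ov('19')"
```

```text
[597.55325231  38.14802064 104.71674395] [1.000e-04 6.251e-01 7.805e-01 0.000e+00] [ 0.1  0.1 -0.6] [-0.   -0.01 -0.02]
TCP in punch -0.12362120376119634 87.70829606788934
```

View pics/t19r.png

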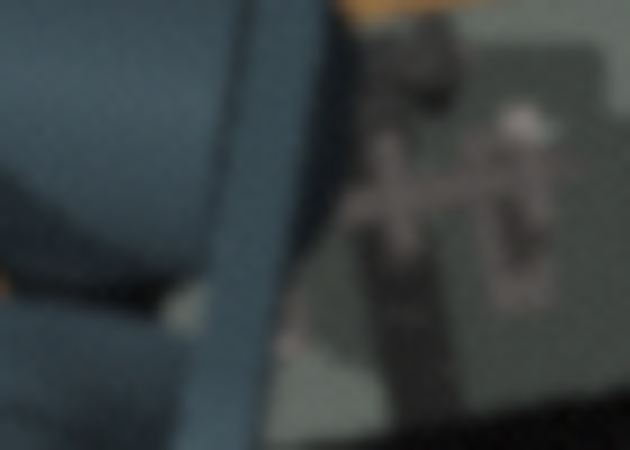

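Emit:
play_rows(commands=[-1,-0.6,0,0,0,0,0,-1,-1.1,0,0,0,0,0,-1,-1.4,0,0,0,0,0,-1,-1.5,0,0,0,0,0,-1,-1.5,0,0,0,0,0])

```text
clock: 13.95
position: [600.6, 24.5, 104.7]
ee_rot: [-0.0, 0.625, 0.781, 0.0]
contact_force: [0.1, 0.3, -1.6]
grip_width: 0.287
```

Emit:
play_rows(commands=[-1,-0.2,0,0,0,0,0,-1,-0.3,0,0,0,0,0,-1,-0.3,0,0,0,0,0])

```text
clock: 14.25
position: [601.2, 21.6, 104.7]
ee_rot: [0.0, 0.625, 0.781, 0.0]
contact_force: [0.7, 0.2, -1.1]
grip_width: 0.28
```

Emit:
play_rows(commands=[-1,-0.1,0,0,0,0,0,-1,-0.2,0,0,0,0,0,-1,-0.2,0,0,0,0,0])

```text
clock: 14.55
position: [601.6, 20.0, 104.6]
ee_rot: [-0.0, 0.625, 0.781, 0.0]
contact_force: [-0.7, 2.3, -1.4]
grip_width: 0.28
```

```bash
python3 -c "
from ov import *; ov('20'); im,i,st=shot('wrist','w20')"
```

```text
[601.56873419  20.03532171 104.64448953] [-3.000e-04  6.248e-01  7.808e-01  2.000e-04] [-0.7  2.3 -1.4] [ 0.3  -0.01 -0.03]
TCP in punch -0.17620255042863242 69.15590558970715
```

View pics/w20.png

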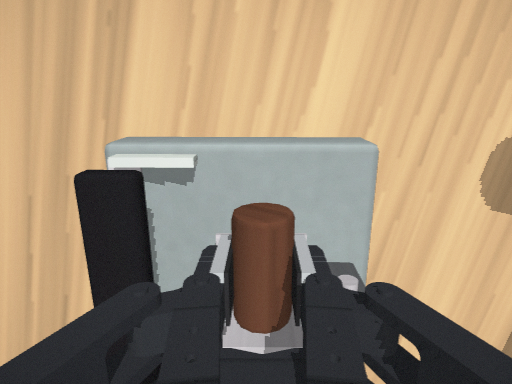

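View pics/t20r.png

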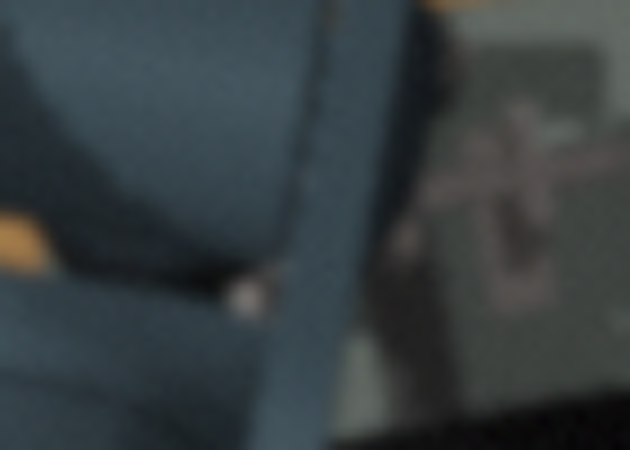

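View pics/s20r.png

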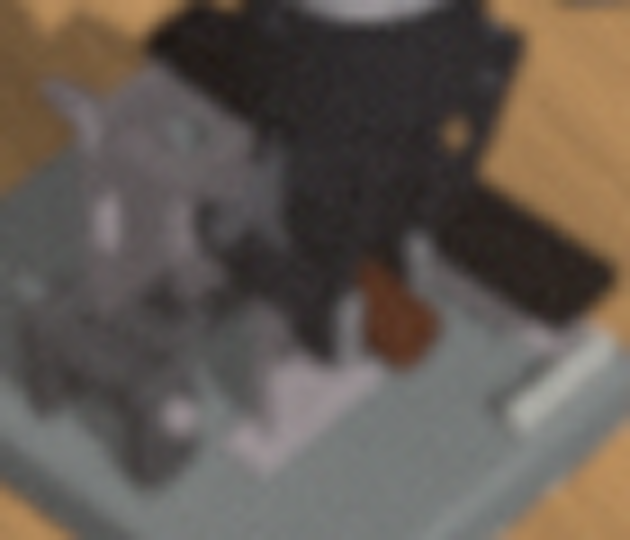

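Emit:
play_rows(commands=[-1,0,0,0.2,0,0,0,-1,0,0,0.2,0,0,0,0.4,0,0,0.2,0,0,0,0.4,0,0,0.2,0,0,0,0.4,0,0,0.2,0,0,0])

```text
clock: 15.2
position: [601.9, 19.4, 102.9]
ee_rot: [0.0, 0.625, 0.781, -0.0]
contact_force: [0.1, -0.0, -0.1]
grip_width: 0.7
```

Emit:
play_rows(commands=[0.4,0,0,0.2,0,0,0,0.4,0,0,0,0,0,0,0.4,0,0,0,0,0,0])

```text
clock: 15.5
position: [601.8, 19.6, 102.9]
ee_rot: [0.0, 0.625, 0.781, 0.0]
contact_force: [0.7, -0.2, -0.7]
grip_width: 0.697
```

```bash
python3 -c "
from ov import *; st=monitor.observe(); print(st['position'],st['contact_force'],st['grip_width']); im,i,st=shot('wrist','w21')"
```

```text
[601.81326031  19.62039718 102.93272444] [ 0.68910577 -0.20486674 -0.7297321 ] 0.6965597844302928
```

View pics/w21.png

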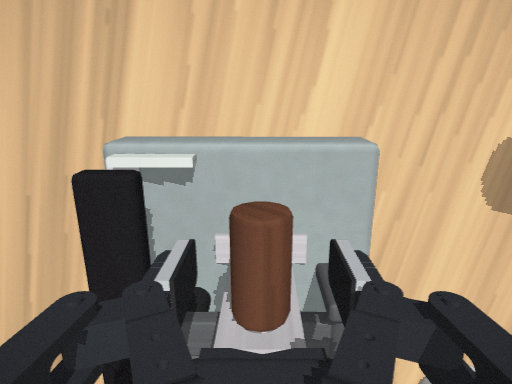

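Released with the handle clear of both pads. Rising straight up.

Emit:
play_rows(commands=[0.4,0,0,-1.5,0,0,0,0.4,0,0,-4,0,0,0,0.4,0,0,-8,0,0,0,0.4,0,0,-12,0,0,0,0.4,0,0,-16,0,0,0])

```text
clock: 16.05
position: [601.5, 19.8, 265.6]
ee_rot: [0.001, 0.625, 0.781, 0.0]
contact_force: [1.2, 0.5, -0.2]
grip_width: 0.703
```

Emit:
play_rows(commands=[1,-2,-3,0,0,0,0,1,-5,-7,-2,0,0,0,1,-7,-9,-2,0,0,0,1,-7,-9,-2,0,0,0,1,-7,-9,-2,0,0,0])

```text
clock: 16.55
position: [529.2, -68.7, 283.9]
ee_rot: [0.001, 0.625, 0.78, 0.0]
contact_force: [-0.0, 0.3, -0.2]
grip_width: 1.001
```

```bash
python3 -c "
from ov import *; ov('22'); im,i,st=shot('wrist','w22')
im,i,st=shot('scene','sfull');im,i,st=shot('top','tfull')"
```

```text
[529.18943025 -68.6691995  283.92025948] [8.000e-04 6.253e-01 7.804e-01 5.000e-04] [-0.   0.3 -0.2] [ 0.01 -0.   -0.01]
TCP in punch -90.23966107971314 -1.5252740866265562
```

View pics/w22.png

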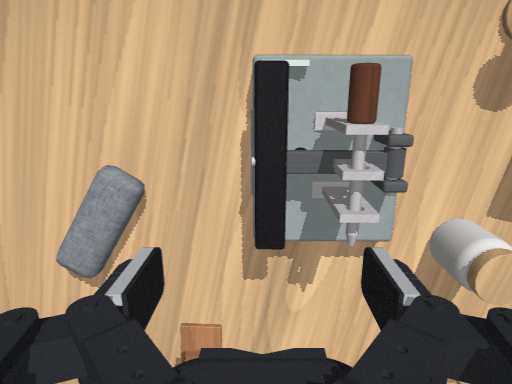

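View pics/s22r.png

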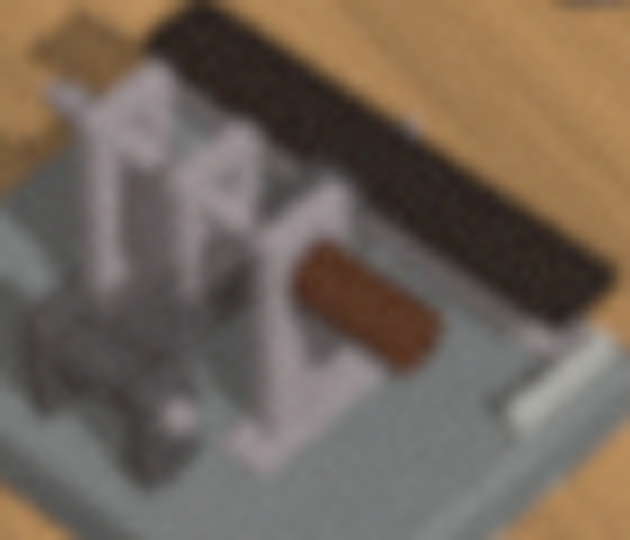

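View pics/tfull.png

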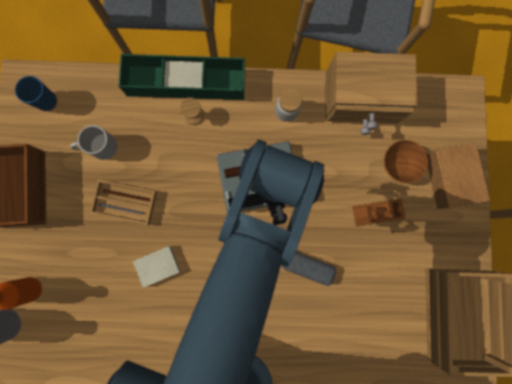

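The wrist picture shows the handle (365,93) against the outer plate, with the shaft running through all three plates and the tip out at (352,245). The bar is level and home, and the other objects have not moved. I'm handing the job in.

```bash
python3 -c "
from plant import hand_in; print(hand_in())"
```

```text
the job is handed in; nothing more can be done
None
```

I pressed the bar home at its middle, put the locking pin through all three eyelets from the left (+y) side until its handle met the outer plate, let go and backed away. The job is handed in at about 17 s of the 64 s allowed, but the hand-in reports no verdict.

- **Bar:** I pressed with closed fingers at the middle, up to 22 N against the stop, where the fingertips stood at about 81 mm (text: 82 mm). Afterwards the three eyelet plates lined up in the wrist picture. A fit to the pictures put the arm angle at about -0.02 rad, which is home within measuring error.
- **Pin:** I gripped it by the handle, and measured forces stayed within about 2 N until the shoulder touched the plate at 2.3 N. After release, the pictures showed the handle against the left plate and the tip clearly beyond the right one. The gripper was well clear with no contact force.
- **Other objects:** They looked unmoved in the last top view, though I compared that by eye rather than measuring it.
- **Disagreement:** The top camera's fit of the punch differed from the wrist camera's by about 4 mm and 0.03 rad. I used the wrist fit, and the pin went in freely on it.

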